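# Balance the heater cover for fitting a lid stay

### The job

A colleague is about to screw a new lid stay onto the hinged cover of the block heater. Stand the jar that was left on the cover upright in the spill tray (set it down, do not drop it) and let go of it; then swing the cover up by its bar handle to its balance point, upright on its hinge where it would fall neither way, without letting it go over the back. Finish while holding the cover still there in the closed gripper, and leave the other things on the bench where they are.

Things in the scene. Friction and masses are not known exactly. Their poses are not given: they have to be found in the camera images.
- heater: block heater fixed to the bench, white case 250 (x) x 220 (y) mm, 98 mm high, with a grey control head behind the cover (top 93 mm) and two small dark hinge cheeks at the ends of the hinge (top 117 mm). Origin: centre of its underside on the bench; its x axis points from the handle side to the control head, y along the hinge, z up
- hinge (a point): middle of the cover's hinge axis, 40 mm along the heater's x from its origin and 105 mm above the bench; axes as the heater's
- cover_bar (a point): middle of the cover's round steel handle bar, 14 mm thick and 154 mm long, parallel to the hinge and 200 mm from it. Closed, the bar is level with the hinge, in front of the heater, 105 mm above the bench, with nothing beneath. Two 8 mm rods, 70 mm either side of its middle, join it to the cover; the clear gap between bar and cover edge is 41 mm. The point turns with the cover
- cover (a joint): angle of the cover about its hinge (rad): 0 closed and level, grows as the bar is swung up and over towards the control head, 1.571 upright, 2.3 fallen open against its stop. The cover is a grey flat panel 200 mm wide, 10 mm thick, its front edge 152 mm from the hinge, its top face 110 mm above the bench when closed. Cover with bar weighs about 0.4 kg, centred in the panel's plane, so its balance point is at 1.571; the hinge is free and the cover falls shut or open if let go
- jar: closed straight-sided white plastic jar with a black cap, 48 mm in diameter, 78 mm high, about 0.16 kg, standing at the start on the closed cover. Origin: centre of its underside, z up its axis
- tray: square open steel spill tray fixed to the bench, 140 x 140 mm outside, 4 mm walls, 22 mm high, floor 4 mm thick, empty. Origin: centre of its underside, axes along its sides; it may be left or right of the heater
- tipbox: bystander: closed grey box with white lid, 85 x 120 mm, 56 mm high; origin: centre of its underside
- beaker: bystander: clear glass beaker, 68 mm across, 85 mm high; origin: centre of its underside
- flange: bystander: black flange ring lying flat, 90 mm across, 25 mm high with its bolts; origin: centre of its underside
Mind the look-alikes: they are no part of the job. Several things have the shape of the tray; the one meant has the colours described above.

How it is judged:
By the outcome, as a careful person would: the job done as asked, in the order asked, and still so for the second after the job is handed in, while the arm keeps its last pose, push and grip.
It also fails if it takes over 64 s, if anything falls off the work surface, if the arm or the gripper's body presses on something with over 40 N, if the wrist force passes 120 N, or if a joint passes its speed limit or range.

### The arm

A 6-joint arm with a two-finger parallel gripper is mounted at the origin on the work surface. World frame = base frame: x ahead of the robot, y to its left, z up, the work surface at z = 0. Lengths are in mm, angles in rad, forces in N, time in s.
With the tool pointing down it reaches from about 300 to 775 mm from the base axis. Payload 14.6 kg.
Tool frame: the origin (TCP) lies at the very end of the fingers, on their centre line; the grasp point (between the pads) lies 19 mm behind it; z points along the fingers, y is the line along which they close (so a half turn about z gives the same grasp; the last joint's range is limited). The gripper opens to 94 mm and grips with 3 to 60 N. Pads are 16 mm wide; open, the fingers measure 119 mm over their backs; the gripper's body (75 mm by 177 mm) begins 78 mm behind the grasp point.
Start: joints at [-1.319, 0.3, 1.521, -0, 1.321, -0.067], TCP at [172.378, -522.279, 205.446] pointing down, gripper open.
Joint ranges: [-3.03, 3.03], [-0.79, 2.21], [0.23, 2.52], [-1.04, 4.18], [0, 3.07], [-2.55, 2.55]. Speed limits (rad/s): [2.22, 2.22, 2.57, 3.14, 3.14, 3.14].

### API

Orientations are given as [roll, pitch, yaw] about the fixed x, y, z axes, in that order (R = Rz(yaw) Ry(pitch) Rx(roll)).
In Python, from cell import manip, camera, get_calibration gives the robot as it stands. The module is installed in compiled form; this text tells all that it offers.
- The arm moves only by the tool jog_arm, never from a script. Its argument "plan" is one flat list of numbers, 6 for each row, row after row: the shift along the world's x, y, z in m, then the turn, a rotation vector about the world's x, y, z in degrees. A call has 1 to 20 rows; each row is the pose to reach, as a shift and turn from the pose commanded when the call began; what a row does not reach only later rows make up. A row lasts 1/10 s, in which the tool goes at most 50 mm and 8.59 degrees, less where a joint would pass 70% of its speed; a pose out of reach is approached as far as the arm can. A call with a gripper value outside its range is refused whole. "claw" is the finger opening in m, from 0 to 0.094, set as the call begins (left out, the last holds). The fingers move at their own pace and stop on an object; "force" is the grip in N (left out, the last holds). Time passes only in rows, so rows that repeat a pose let the fingers close. It gives the time, the measured TCP pose, the force, the opening and the grip force at its end, in the units of the state.
- manip.read_state(): the state, without advancing time (a new reading comes with each control period).
- camera(name): name is "scene" or "top" or "wrist"; returns (picture, depth): 480x640x3 uint8, red, green, blue; 480x640 float32, mm along the optical axis (not along the pixel's ray), 0 where there is no reading.
- get_calibration(name): a dict with "fx", "fy", "cx", "cy" (pixels), "k1" (the pictures are not rectified: a ray, as slopes to the right and down, at radius r is drawn at 1 + k1 r^2 times it, then the intrinsics apply), "origin" and "attitude" of the camera in the world. Camera axes: x right, y down, z forward; pixel columns grow to the right and rows downward; lengths in mm; the calibration is good to about 2 mm. A picture is of the moment at which its call begins: read the wrist's pose just before it. get_calibration takes no time and is no camera call; for the wrist camera it gives the pose at the moment of the call.
- manip.sign_off(): hands the job in; it is judged then, once.
The state is a dict: "clock": time; "joints": joint angles; "qd": joint speeds; "effort": joint torques, N m; "eef_pos": TCP position; "eef_rot": TCP orientation; "wrist_force": force on the tool from outside, world axes, zero at the start; "moment": the same for the moment, N m; "finger_gap": finger opening in mm; "finger_force": force on a finger pad.
Only numpy, scipy, OpenCV 4.12 (cv2) and the standard library are available. Lean on these libraries where they do the work, as an engineer would, in place of code of your own. Each camera call takes 0.05 s, during which the arm holds its last target. There are 200 camera calls.

## Working session

There is one attempt and no reset: what is moved stays moved. The work goes in short steps, Python scripts to look and compute and a tool call to move; the robot and the scene stay as the last step left them, time stands still between calls to the robot, and variables do not carry over. Pictures are saved under pics/ and viewed, at most 10 in all, crops included, and the job is handed in when it is done.

Besides the shell and the picture viewer there is one more tool, called after "Request:" in YAML: its name, and indented under it one key for each argument. jog_arm: Moves the arm, as the interface text tells. Its arguments: {"type":"object","properties":{"plan":{"type":"array"},"claw":{"type":"number"},"force":{"type":"number"}},"required":["plan"]}

```bash
mkdir -p pics
cat > h.py <<'E'
import numpy as np, cv2
from cell import manip, camera, get_calibration
from scipy.spatial.transform import Rotation as R
def shot(n,f):
    c=get_calibration(n); im,d=camera(n); np.savez('pics/'+f+'.npz',im=im,d=d)
    cv2.imwrite('pics/'+f+'.png',im[:,:,::-1]); return im,d,c
def att(c):
    a=np.array(c['attitude'],float)
    return a if a.shape==(3,3) else R.from_euler('xyz',a).as_matrix()
def pts(c,uv,z):
    uv=np.array(uv,float); z=np.array(z,float)
    p=np.stack([(uv[:,0]-c['cx'])/c['fx'],(uv[:,1]-c['cy'])/c['fy']],1); s=p.copy()
    for _ in range(10): s=p/(1+c['k1']*(s**2).sum(1,keepdims=True))
    P=np.c_[s*z[:,None],z]
    return P@att(c).T+np.array(c['origin'])
def cloud(c,d):
    v,u=np.mgrid[0:480,0:640]
    return pts(c,np.c_[u.ravel(),v.ravel()],d.ravel()).reshape(480,640,3)
E
python3 - <<'E'
from h import *
im,d,c=shot('top','top1'); print(c)
im,d,c=shot('scene','scene1'); print(c); print(manip.read_state())
E
```

```text
{'fx': 575.0394883776219, 'fy': 575.0394883776219, 'cx': 319.8736062542451, 'cy': 237.85995111753283, 'k1': -0.06675040881998201, 'origin': array([ 430.60000416,   17.15154822, 1223.14511774]), 'attitude': array([-3.08889203, -0.00449566, -1.57211695])}
{'fx': 471.9997748816301, 'fy': 471.9997748816301, 'cx': 319.24271759744335, 'cy': 232.17566191712922, 'k1': 0.0367670179948647, 'origin': array([1067.17123375, -339.97596855, 1032.02820453]), 'attitude': array([-2.51195041, -0.00281483,  1.02492492])}
{'clock': 0.1, 'joints': array([-1.31858772e+00,  3.00397690e-01,  1.52149408e+00, -5.65070459e-06,
        1.32071114e+00, -6.66005361e-02]), 'qd': array([-0.00245517, -0.00224583, -0.00256025,  0.00016445, -0.00084618,
        0.00059608]), 'effort': array([-6.56856116e-06, -5.32643294e+01, -3.53284836e+01,  7.09174946e-02,
        2.34395522e-02, -5.91219737e-05]), 'eef_pos': array([ 172.32813967, -522.06485515,  204.96340285]), 'eef_rot': array([-3.14058427e+00, -6.17728077e-05,  3.18810512e-01]), 'wrist_force': array([ 0.18972055,  0.53205004, -0.12081901]), 'moment': array([ 0.04822248,  0.00755815, -0.0124253 ]), 'finger_force': 0.0, 'finger_gap': 94.10058590123553}
```

View pics/top1.png

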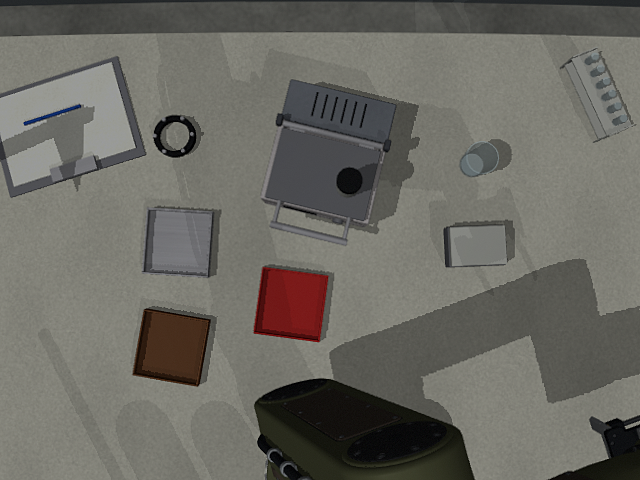

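View pics/scene1.png

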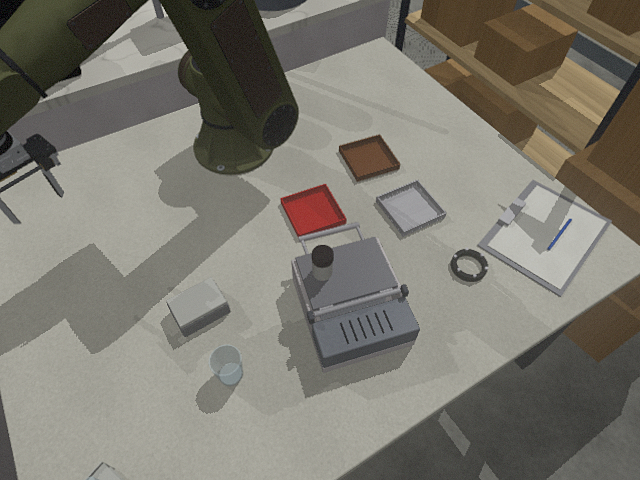

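The top view has the heater at about (325,160), the jar's cap at (349,181) and the bar from (271,226) to (346,242). Three tray shapes could be mistaken for each other: grey steel (180,242), red (291,304) and brown (173,346). The grey steel one fits the description. I'll check it in a close crop and measure.

Run:
```python
from h import *
c=get_calibration('top'); z=np.load('pics/top1.npz'); im,d=z['im'],z['d']
C=cloud(c,d); X,Y,Z=C[...,0],C[...,1],C[...,2]
v,u=np.mgrid[0:480,0:640]
def box(a,b,e,f): return (u>=a)&(u<=b)&(v>=e)&(v<=f)&(d>0)
print('bench z',np.median(Z[box(220,250,60,90)]))
# jar cap
m=box(325,375,155,205)&(Z>165); P=C[m]; print('cap',m.sum(),P.mean(0),P.min(0),P.max(0),cv2.minEnclosingCircle(P[:,:2].astype(np.float32)))
# bar
m=box(255,360,215,255)&(Z>95); P=C[m]; print('barreg',m.sum(),cv2.minAreaRect(P[:,:2].astype(np.float32)),np.median(P[:,2]))
m=box(255,400,110,232)&(Z>100)&(Z<125); P=C[m]; print('cover',cv2.minAreaRect(P[:,:2].astype(np.float32)),np.median(P[:,2]))
m=box(250,400,70,255)&(Z>60); P=C[m]; print('heater',cv2.minAreaRect(P[:,:2].astype(np.float32)))
m=box(135,222,200,282)&(Z>13); P=C[m]; print('tray',cv2.minAreaRect(P[:,:2].astype(np.float32)),np.median(P[:,2]))
for n,b in dict(tip=(440,512,218,270),beak=(455,505,138,180),flange=(148,200,110,162)).items():
    m=box(*b)&(Z>15); P=C[m]; print(n,cv2.minAreaRect(P[:,:2].astype(np.float32)),np.percentile(P[:,2],95))
cr=cv2.resize(im[90:290,130:400],None,fx=2.9,fy=2.9,interpolation=cv2.INTER_CUBIC); cv2.imwrite('pics/crop1.png',cr[:,:,::-1])
```

```text
bench z -0.0464932907725597
cap 562 [590.37892359 -39.92098407 187.44865252] [567.62963677 -62.5109462  167.14074486] [614.63258636 -16.93540785 193.6440849 ] ((591.2864990234375, -40.48838806152344), 23.89012336730957)
barreg 779 ((507.4549255371094, 22.272865295410156), (177.60134887695312, 57.373878479003906), 88.47761535644531) 110.06985097157713
cover ((612.1958618164062, 7.026397705078125), (228.52418518066406, 245.56295776367188), 75.9549560546875) 109.88481779960011
heater ((639.4609375, -0.3903961181640625), (228.57699584960938, 302.1369934082031), 76.52666473388672)
tray ((486.50225830078125, 312.1786193847656), (143.81591796875, 140.9359893798828), 86.48370361328125) 21.04294031743359
tip ((477.65289306640625, -310.230224609375), (85.54491424560547, 120.07259368896484), 2.1229605674743652) 59.83252505323907
beak ((653.4251708984375, -315.50506591796875), (66.9317855834961, 66.87384796142578), 20.650985717773438) 86.44885220662245
flange ((713.1929931640625, 322.7442626953125), (87.37081909179688, 89.19770812988281), 88.33194732666016) 25.597453786953974
```

View pics/crop1.png

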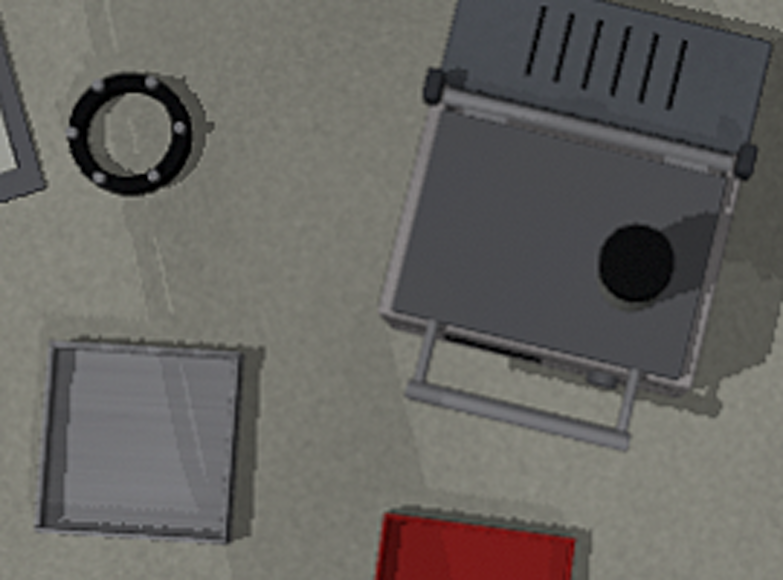

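The crop confirms the grey steel tray, with its centre near crop pixel (143,440). The bar's ends are at crop (408,392) and (628,440), and the hinge cheeks at (432,86) and (745,160). I'll fix the hinge frame from these.

Run:
```python
from h import *
c=get_calibration('top'); o=np.array(c['origin'])
def onz(u,v,z):
    p=pts(c,[(u,v)],[1000.])[0]; return o+(p-o)*(z-o[2])/(p[2]-o[2])
f=lambda x,y:(x/2.9+130-.33,y/2.9+90-.33)
for n,x,y,z in [('barL',408,392,110),('barR',628,440,110),('chL',432,86,117),('chR',745,160,117),('covFL',390,313,110),('covFR',686,379,110)]:
    print(n,onz(*f(x,y),z).round(1))
d=np.load('pics/top1.npz')['d']; C=cloud(c,d)
m=np.zeros(d.shape,bool); m[215:255,255:360]=1; m&=(C[...,2]>98)&(C[...,2]<125)
P=C[m]; yh=np.array([np.sin(np.radians(13.5)),np.cos(np.radians(13.5))]); xh=np.array([yh[1],-yh[0]])
a=P[:,:2]@xh; b=P[:,:2]@yh
h,e=np.histogram(a,bins=np.arange(a.min(),a.max()+4,4)); print(list(zip(e.round(),h)))
k=a<a.min()+16; print(np.polyfit(b[k],a[k],1),b[k].min(),b[k].max(),a[k].mean())
```

```text
barL [514.7 108.1 110. ]
barR [482.4 -39.  110. ]
chL [720.9  92.3 117. ]
chR [ 670.4 -118.1  117. ]
covFL [567.9 120.4 110. ]
covFR [523.3 -78.  110. ]
[(np.float64(471.0), np.int64(166)), (np.float64(475.0), np.int64(166)), (np.float64(479.0), np.int64(156)), (np.float64(483.0), np.int64(86)), (np.float64(487.0), np.int64(16)), (np.float64(491.0), np.int64(16)), (np.float64(495.0), np.int64(13)), (np.float64(499.0), np.int64(7)), (np.float64(503.0), np.int64(9)), (np.float64(507.0), np.int64(8)), (np.float64(511.0), np.int64(10)), (np.float64(515.0), np.int64(7)), (np.float64(519.0), np.int64(10)), (np.float64(523.0), np.int64(45)), (np.float64(527.0), np.int64(29)), (np.float64(531.0), np.int64(11))]
[3.65574271e-03 4.77318785e+02] 74.36344315604369 228.11502237214495 477.87309842357047
```

Request:
jog_arm:
  plan: [0,0,0.02,0,0,0,0,0,0.05,0,0,4,0.02,0.02,0.08,0,0,8,0.05,0.06,0.1,0,0,12,0.08,0.095,0.1,0,0,16,0.11,0.13,0.1,0,0,20,0.14,0.165,0.1,0,0,24,0.17,0.2,0.1,0,0,28,0.2,0.235,0.1,0,0,32,0.23,0.27,0.1,0,0,36,0.26,0.305,0.1,0,0,40,0.29,0.34,0.1,0,0,44,0.32,0.375,0.1,0,0,48,0.35,0.41,0.1,0,0,52,0.38,0.445,0.1,0,0,56,0.405,0.47,0.1,0,0,58.2,0.415,0.478,0.1,0,0,58.2,0.419,0.482,0.1,0,0,58.2,0.419,0.482,0.1,0,0,58.2]
  claw: 0.094

```text
clock: 2.0
eef_pos: [591.2, -40.7, 305.2]
eef_rot: [-3.141, 0.0, 1.334]
wrist_force: [-0.7, 0.5, 0.4]
finger_gap: 93.9
finger_force: 0.0
```

Request:
jog_arm:
  plan: [0,0,-0.03,0,0,0,0,0,-0.06,0,0,0,0,0,-0.09,0,0,0,0,0,-0.115,0,0,0,0,0,-0.135,0,0,0,0,0,-0.15,0,0,0,0,0,-0.16,0,0,0,0,0,-0.168,0,0,0,0,0,-0.17,0,0,0,0,0,-0.17,0,0,0]

```text
clock: 3.0
eef_pos: [591.4, -40.5, 135.8]
eef_rot: [3.141, -0.0, 1.334]
wrist_force: [-0.0, 0.1, 0.7]
finger_gap: 93.8
finger_force: 0.0
```

Request:
jog_arm:
  plan: [0,0,0,0,0,0,0,0,0,0,0,0,0,0,0,0,0,0,0,0,0,0,0,0,0,0,0,0,0,0,0,0,0,0,0,0,0,0,0,0,0,0,0,0,0,0,0,0,0,0,0,0,0,0,0,0,0,0,0,0]
  claw: 0.03
  force: 15

```text
clock: 4.0
eef_pos: [591.4, -40.3, 135.5]
eef_rot: [3.142, -0.0, 1.335]
wrist_force: [0.2, -0.3, -0.7]
finger_gap: 47.9
finger_force: 15.0
```

Request:
jog_arm:
  plan: [0,0,0.01,0,0,0,0,0,0.03,0,0,0,0,0,0.055,0,0,0,-0.003,0.01,0.08,0,0,0,-0.009,0.03,0.095,0,0,0,-0.018,0.06,0.1,0,0,0,-0.027,0.09,0.1,0,0,0,-0.036,0.12,0.1,0,0,0,-0.045,0.15,0.1,0,0,0,-0.054,0.18,0.1,0,0,0,-0.063,0.21,0.1,0,0,0,-0.071,0.24,0.1,0,0,0,-0.08,0.27,0.1,0,0,0,-0.089,0.3,0.1,0,0,0,-0.096,0.325,0.1,0,0,0,-0.101,0.342,0.1,0,0,0,-0.104,0.35,0.1,0,0,0,-0.105,0.353,0.1,0,0,0,-0.105,0.353,0.1,0,0,0]

```text
clock: 5.9
eef_pos: [486.4, 312.4, 235.6]
eef_rot: [3.142, 0.0, 1.335]
wrist_force: [0.5, 0.0, -1.7]
finger_gap: 47.9
finger_force: 15.0
```

Request:
jog_arm:
  plan: [0,0,-0.02,0,0,0,0,0,-0.05,0,0,0,0,0,-0.08,0,0,0,0,0,-0.11,0,0,0,0,0,-0.14,0,0,0,0,0,-0.165,0,0,0,0,0,-0.185,0,0,0,0,0,-0.195,0,0,0,0,0,-0.199,0,0,0,0,0,-0.201,0,0,0,0,0,-0.202,0,0,0,0,0,-0.202,0,0,0]

```text
clock: 7.1
eef_pos: [486.7, 312.9, 34.2]
eef_rot: [3.141, -0.001, 1.335]
wrist_force: [-0.3, 0.3, -1.8]
finger_gap: 47.9
finger_force: 15.0
```

Run:
```python
from h import *
im,d,c=shot('scene','scene2'); s=manip.read_state(); print(s['eef_pos'],s['wrist_force'],s['finger_gap'])
cv2.imwrite('pics/crop2.png',cv2.resize(im[100:300,300:520],None,fx=2.7,fy=2.7)[:,:,::-1])
```

```text
[486.65826387 312.84589598  34.09265884] [-0.8434833   0.96413284 -2.07647225] 47.30432653171673
```

View pics/crop2.png

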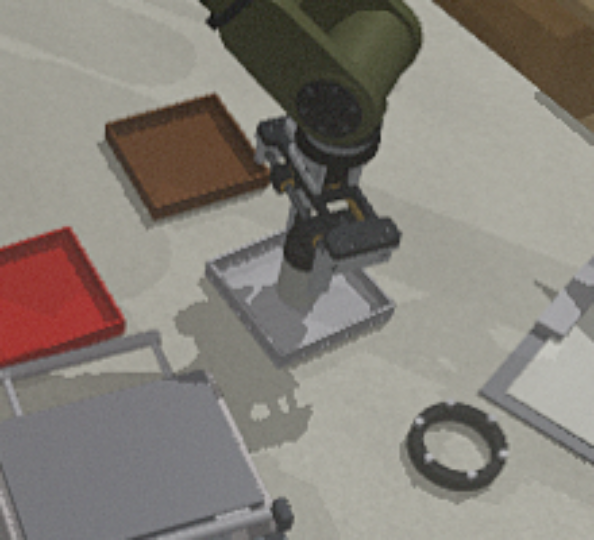

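The crop shows the jar upright in the gripper over the grey tray at about (305,280), just above the floor. I'll lower it in small steps.

Request:
jog_arm:
  plan: [0,0,-0.001,0,0,0,0,0,-0.002,0,0,0,0,0,-0.003,0,0,0,0,0,-0.0035,0,0,0,0,0,-0.0035,0,0,0,0,0,-0.0035,0,0,0]

```text
clock: 7.75
eef_pos: [486.4, 312.8, 30.0]
eef_rot: [3.142, -0.0, 1.335]
wrist_force: [-0.5, 0.5, -0.8]
finger_gap: 47.7
finger_force: 15.0
```

Request:
jog_arm:
  plan: [0,0,-0.0005,0,0,0,0,0,-0.001,0,0,0,0,0,-0.001,0,0,0,0,0,-0.001,0,0,0]

```text
clock: 8.15
eef_pos: [486.5, 312.9, 29.4]
eef_rot: [3.141, -0.0, 1.335]
wrist_force: [-1.5, -0.2, 6.2]
finger_gap: 47.4
finger_force: 15.0
```

Contact at about 6 N. I'll open the gripper, retreat straight up, and head to a point in front of the bar.

Request:
jog_arm:
  plan: [0,0,0,0,0,0,0,0,0,0,0,0,0,0,0,0,0,0,0,0,0,0,0,0,0,0,0,0,0,0,0,0,0,0,0,0,0,0,0.005,0,0,0,0,0,0.02,0,0,0,0,0,0.04,0,0,0,0,0,0.07,0,0,0,0,0,0.1,0,0,0,0,0,0.13,0,0,0,0,0,0.16,0,0,0,0,0,0.18,0,0,0,0,0,0.185,0,0,0,0,0,0.185,0,0,0]
  claw: 0.075

```text
clock: 9.75
eef_pos: [486.4, 312.8, 214.8]
eef_rot: [3.141, -0.001, 1.335]
wrist_force: [0.2, 0.1, -0.3]
finger_gap: 75.0
finger_force: 0.0
```

Run:
```python
from h import *
im,d,c=shot('top','top2'); C=cloud(c,d)
s=manip.read_state(); print(s['eef_pos'],s['eef_rot'],s['joints'])
xh=np.array([.9724,-.2334,0]); yh=np.array([.2334,.9724,0]); zh=np.array([0,0,1.]); ang=0
bar=np.array([500.3,35.6,105]); hin=bar+200*xh
R0=R.from_euler('xyz',[np.pi,0,np.radians(76.5)])
for al,th,back in [(30,0,90),(30,0,0)]+[(30-30*t/90,t,0) for t in range(0,91,10)]:
    r=R.from_rotvec(-np.radians(al)*yh)*R0
    b=hin+200*(-np.cos(np.radians(th))*xh+np.sin(np.radians(th))*zh)
    t=r.as_matrix()[:,2]; tcp=b+(15-back)*t
    print(al,th,back,'tcp',tcp.round(1),'rv/deg',np.degrees((r*R0.inv()).as_rotvec()).round(2),'t',t.round(2))
cv2.imwrite('pics/crop3.png',cv2.resize(im[90:290,130:400],None,fx=2.9,fy=2.9)[:,:,::-1])
```

```text
[486.15659355 312.58501534 213.6352311 ] [-3.14135084e+00  2.01782510e-04  1.33453653e+00] [5.08044735e-01 3.56680756e-01 1.42678192e+00 1.57505952e-05
 1.35844455e+00 7.44301230e-01]
30 0 90 tcp [463.8  44.4 170. ] rv/deg [ -7.   -29.17   0.  ] t [ 0.49 -0.12 -0.87]
30 0 0 tcp [507.6  33.8  92. ] rv/deg [ -7.   -29.17   0.  ] t [ 0.49 -0.12 -0.87]
30.0 0 0 tcp [507.6  33.8  92. ] rv/deg [ -7.   -29.17   0.  ] t [ 0.49 -0.12 -0.87]
26.666666666666668 10 0 tcp [509.8  33.3 126.3] rv/deg [ -6.22 -25.93   0.  ] t [ 0.44 -0.1  -0.89]
23.333333333333332 20 0 tcp [517.8  31.4 159.6] rv/deg [ -5.45 -22.69   0.  ] t [ 0.39 -0.09 -0.92]
20.0 30 0 tcp [531.3  28.1 190.9] rv/deg [ -4.67 -19.45   0.  ] t [ 0.33 -0.08 -0.94]
16.666666666666664 40 0 tcp [550.   23.7 219.2] rv/deg [ -3.89 -16.21  -0.  ] t [ 0.28 -0.07 -0.96]
13.333333333333332 50 0 tcp [573.1  18.1 243.6] rv/deg [ -3.11 -12.97   0.  ] t [ 0.22 -0.05 -0.97]
10.0 60 0 tcp [600.1  11.7 263.4] rv/deg [-2.33 -9.72  0.  ] t [ 0.17 -0.04 -0.98]
6.666666666666668 70 0 tcp [630.    4.5 278. ] rv/deg [-1.56 -6.48  0.  ] t [ 0.11 -0.03 -0.99]
3.333333333333332 80 0 tcp [661.9  -3.2 287. ] rv/deg [-0.78 -3.24  0.  ] t [ 0.06 -0.01 -1.  ]
0.0 90 0 tcp [694.8 -11.1 290. ] rv/deg [0. 0. 0.] t [ 0. -0. -1.]
```

View pics/crop3.png

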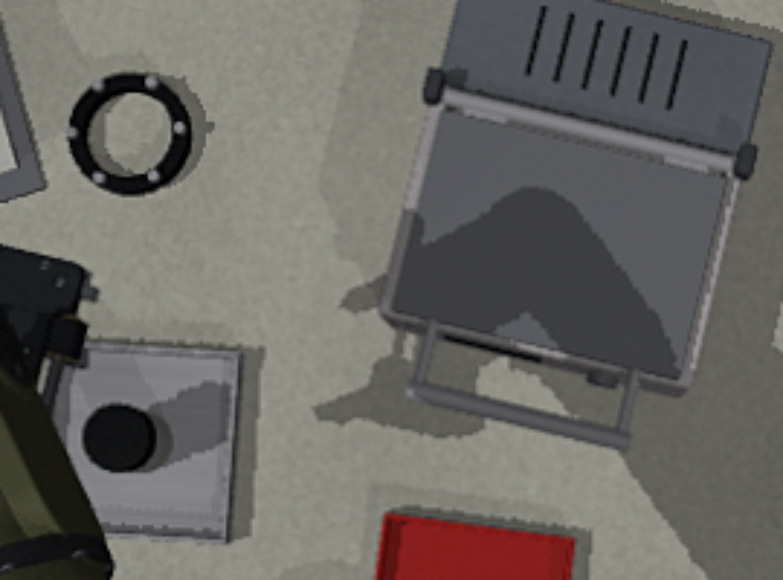

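The crop shows the jar standing free in the tray, cap at (120,438), with the cover and bar undisturbed. Next I'll go to a tilted pre-grasp pose in front of the bar.

Request:
jog_arm:
  plan: [-0.001,-0.012,0,-0.4,-1.5,0,-0.003,-0.035,0,-0.9,-3.8,0,-0.005,-0.065,0,-1.6,-6.7,0,-0.008,-0.095,0,-2.3,-9.6,0,-0.01,-0.125,0,-3,-12.5,0,-0.013,-0.155,0,-3.8,-15.8,0,-0.015,-0.185,0,-4.5,-19,0,-0.018,-0.215,0,-5.3,-22,0,-0.02,-0.24,-0.01,-6,-25,0,-0.022,-0.258,-0.025,-6.7,-28,0,-0.0226,-0.266,-0.037,-7,-29.2,0,-0.0226,-0.2685,-0.044,-7,-29.2,0,-0.0226,-0.2685,-0.0445,-7,-29.2,0,-0.0226,-0.2685,-0.0445,-7,-29.2,0]
  claw: 0.036

```text
clock: 11.2
eef_pos: [464.0, 44.5, 169.5]
eef_rot: [2.618, -0.0, 1.335]
wrist_force: [-0.4, 0.2, 0.1]
finger_gap: 36.1
finger_force: 0.0
```

Run:
```python
from h import *
c=get_calibration('wrist'); s=manip.read_state(); im,d,c2=shot('wrist','wrist1')
C=cloud(c,d); print(s['eef_pos'],s['eef_rot'],s['joints'],c['origin'],d[d>0].min())
xh=np.array([.9724,-.2334]); yh=np.array([.2334,.9724])
a=C[...,:2]@xh; b=C[...,:2]@yh; z=C[...,2]
m=(d>0)&(a>460)&(a<500)&(abs(b-151)<60)&(z>95)&(z<120)
print(m.sum(), a[m].mean(), np.percentile(a[m],[1,50,99]), np.percentile(z[m],[1,50,99]), np.polyfit(b[m],a[m],1))
```

```text
[464.03906022  44.54943751 169.50356524] [ 2.61828401e+00 -4.72697634e-04  1.33488126e+00] [ 0.11735096 -0.0970509   2.138774   -0.29929255  0.62499296  0.55455883] [397.02258414 145.89070687 325.319324  ] 68.2571
3253 475.8979471312263 [471.27902912 475.08811114 484.36674467] [102.19391851 110.78845909 113.12826023] [6.00029308e-03 4.74970428e+02]
```

View pics/wrist1.png

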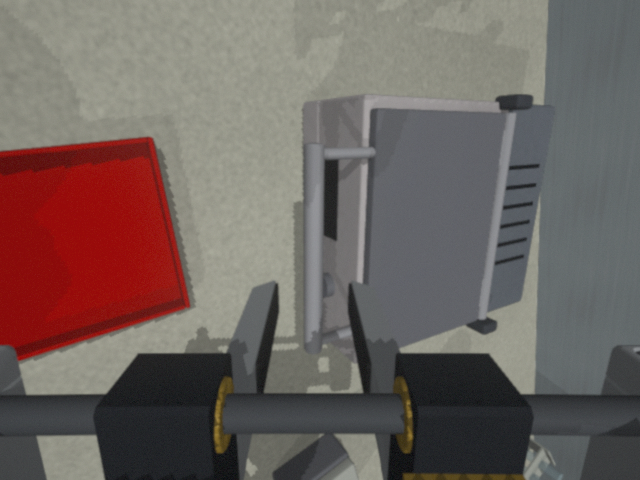

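The wrist view shows the bar (column about 313) centred between the fingertips (275 and 350). The fingers clear the cover edge, so I'll advance and close.

Request:
jog_arm:
  plan: [0.005,-0.0012,-0.009,0,0,0,0.013,-0.003,-0.023,0,0,0,0.021,-0.005,-0.037,0,0,0,0.028,-0.0067,-0.05,0,0,0,0.035,-0.0084,-0.062,0,0,0,0.04,-0.0096,-0.071,0,0,0,0.043,-0.0103,-0.0765,0,0,0,0.0438,-0.0105,-0.078,0,0,0,0.0438,-0.0105,-0.078,0,0,0,0.0438,-0.0105,-0.078,0,0,0]

```text
clock: 12.25
eef_pos: [507.7, 33.8, 91.9]
eef_rot: [2.617, -0.001, 1.335]
wrist_force: [0.2, 0.4, -0.3]
finger_gap: 36.0
finger_force: 0.0
```

Request:
jog_arm:
  plan: [0,0,0,0,0,0,0,0,0,0,0,0,0,0,0,0,0,0,0,0,0,0,0,0,0,0,0,0,0,0,0,0,0,0,0,0,0,0,0,0,0,0,0,0,0,0,0,0]
  claw: 0.005
  force: 15

```text
clock: 13.05
eef_pos: [507.7, 33.7, 91.6]
eef_rot: [2.617, -0.001, 1.335]
wrist_force: [-2.3, 0.1, 4.9]
finger_gap: 13.3
finger_force: 15.0
```

Request:
jog_arm:
  plan: [0.0001,0,0.0086,0.2,0.81,0,0.0004,-0.0001,0.0172,0.39,1.62,0,0.0011,-0.0003,0.0258,0.58,2.43,0,0.0022,-0.0005,0.0343,0.78,3.24,0,0.0037,-0.0009,0.0428,0.97,4.05,0,0.0055,-0.0013,0.0512,1.17,4.86,0,0.0077,-0.0018,0.0594,1.36,5.67,0,0.0102,-0.0024,0.0676,1.55,6.48,0,0.0131,-0.0031,0.0757,1.75,7.29,0,0.0163,-0.0039,0.0836,1.94,8.1,0,0.0199,-0.0048,0.0913,2.14,8.91,0,0.0237,-0.0057,0.0989,2.33,9.72,0,0.0237,-0.0057,0.0989,2.33,9.72,0,0.0237,-0.0057,0.0989,2.33,9.72,0]

```text
clock: 14.45
eef_pos: [529.2, 28.5, 189.3]
eef_rot: [2.798, 0.0, 1.334]
wrist_force: [-20.7, 4.0, 9.9]
finger_gap: 13.8
finger_force: 15.0
```

```bash
cat > ang.py <<'E'
from h import *
import sys
im,d,c=shot('scene',sys.argv[1]); C=cloud(c,d); s=manip.read_state()
print(s['clock'],s['eef_pos'].round(1),s['eef_rot'].round(3),s['wrist_force'].round(1),s['finger_gap'].round(1))
xh=np.array([.9724,-.2334,0]); yh=np.array([.2334,.9724,0]); hin=np.array([694.8,-11.1,105])
t=s['eef_pos']+0; 
D=C-hin; a=D@xh; b=D@yh; z=D[...,2]
r=np.hypot(a,z); th=np.degrees(np.arctan2(z,-a))
m=(d>0)&(r>25)&(r<148)&(abs(b)<95)&(z>8)
h,e=np.histogram(th[m],bins=np.arange(0,140,4)); k=h.argmax(); g=e[k]+2; print('hist peak',g,h[k])
m&=abs(th-g)<12
P=np.c_[a[m],z[m]]; 
for _ in range(4):
    q=P.mean(0); n=np.linalg.svd(P-q,full_matrices=False)[2][1]; P=P[abs((P-q)@n)<4]
w=np.array([-n[1],n[0]]); w*=np.sign(w[1]); print('panel angle',np.degrees(np.arctan2(w[1],-w[0])),len(P),'offset from hinge',-q@n)
E
python3 ang.py s3
```

```text
Traceback (most recent call last):
  File "ang.py", line 4, in <module>
    print(s['clock'],s['eef_pos'].round(1),s['eef_rot'].round(3),s['wrist_force'].round(1),s['finger_gap'].round(1))
                                                                                           ^^^^^^^^^^^^^^^^^^^^^
AttributeError: 'float' object has no attribute 'round'
```

```bash
sed -i "s/,s\['finger_gap'\].round(1)//" ang.py; python3 ang.py s3b
```

```text
14.55 [529.1  28.5 189.2] [2.798 0.    1.334] [-20.6   4.6   9.7]
hist peak 30 2129
panel angle 29.026736719895776 4527 offset from hinge 4.803695742428878
```

Request:
jog_arm:
  plan: [-0.001,0.0002,0.0005,0,0,0,-0.0019,0.0005,0.001,0,0,0,-0.0019,0.0005,0.001,0,0,0,-0.0019,0.0005,0.001,0,0,0]

```text
clock: 14.95
eef_pos: [529.6, 28.3, 190.8]
eef_rot: [2.792, -0.0, 1.335]
wrist_force: [7.7, -1.4, -7.0]
finger_gap: 13.4
finger_force: 15.0
```

Commanding about 1.5 mm more radius is the neutral setting. I'll work out the rest of the arc with that.

Run:
```python
import numpy as np
xh=np.array([.9724,-.2334,0]); yh=np.array([.2334,.9724,0]); zh=np.array([0,0,1.])
hin=np.array([694.8,-11.1,105]); P0=np.array([529.4,28.6,191.9])
def tcp(th,r=201.5):
    al=np.radians(30-th/3); t=np.radians(th)
    return hin+r*(-np.cos(t)*xh+np.sin(t)*zh)+15*(np.sin(al)*xh-np.cos(al)*zh)
out=[]
for th in np.arange(33,91,3):
    d=(tcp(th)-P0)/1000; rv=(th-30)/3*yh
    out.append(', '.join(f'{x:g}' for x in [*d.round(4),*rv.round(2)]))
    print(th,out[-1])
```

```text
33 0.0058, -0.0014, 0.0087, 0.23, 0.97, 0
36 0.0114, -0.0027, 0.0173, 0.47, 1.94, 0
39 0.0174, -0.0042, 0.0256, 0.7, 2.92, 0
42 0.0238, -0.0057, 0.0335, 0.93, 3.89, 0
45 0.0306, -0.0074, 0.0411, 1.17, 4.86, 0
48 0.0378, -0.0091, 0.0483, 1.4, 5.83, 0
51 0.0454, -0.0109, 0.0551, 1.63, 6.81, 0
54 0.0533, -0.0128, 0.0614, 1.87, 7.78, 0
57 0.0615, -0.0148, 0.0674, 2.1, 8.75, 0
60 0.07, -0.0168, 0.0728, 2.33, 9.72, 0
63 0.0787, -0.0189, 0.0778, 2.57, 10.7, 0
66 0.0877, -0.0211, 0.0823, 2.8, 11.67, 0
69 0.097, -0.0233, 0.0863, 3.03, 12.64, 0
72 0.1064, -0.0255, 0.0898, 3.27, 13.61, 0
75 0.116, -0.0278, 0.0928, 3.5, 14.59, 0
78 0.1257, -0.0302, 0.0952, 3.73, 15.56, 0
81 0.1355, -0.0325, 0.0971, 3.97, 16.53, 0
84 0.1454, -0.0349, 0.0985, 4.2, 17.5, 0
87 0.1554, -0.0373, 0.0993, 4.43, 18.48, 0
90 0.1654, -0.0397, 0.0996, 4.67, 19.45, 0
```

Request:
jog_arm:
  plan: [0.0058,-0.0014,0.0087,0.23,0.97,0,0.0114,-0.0027,0.0173,0.47,1.94,0,0.0174,-0.0042,0.0256,0.7,2.92,0,0.0238,-0.0057,0.0335,0.93,3.89,0,0.0306,-0.0074,0.0411,1.17,4.86,0,0.0378,-0.0091,0.0483,1.4,5.83,0,0.0454,-0.0109,0.0551,1.63,6.81,0,0.0533,-0.0128,0.0614,1.87,7.78,0,0.0615,-0.0148,0.0674,2.1,8.75,0,0.07,-0.0168,0.0728,2.33,9.72,0,0.07,-0.0168,0.0728,2.33,9.72,0,0.07,-0.0168,0.0728,2.33,9.72,0]

```text
clock: 16.15
eef_pos: [599.2, 11.5, 264.1]
eef_rot: [2.966, 0.0, 1.334]
wrist_force: [-3.3, -0.4, 3.0]
finger_gap: 13.4
finger_force: 15.0
```

```bash
python3 ang.py s4
```

```text
16.2 [599.1  11.5 264. ] [2.966 0.    1.334] [-3.3 -2.7  2.5]
hist peak 62 2448
panel angle 59.87089693808604 4330 offset from hinge 5.84097905734264
```

Forces are small and the panel reads 59.9°. On to upright, slowing at the end.

Request:
jog_arm:
  plan: [0.0087,-0.0021,0.005,0.24,0.98,0,0.0177,-0.0043,0.0095,0.47,1.95,0,0.027,-0.0065,0.0135,0.7,2.92,0,0.0364,-0.0087,0.017,0.94,3.89,0,0.046,-0.011,0.02,1.17,4.87,0,0.0557,-0.0134,0.0224,1.4,5.84,0,0.0655,-0.0157,0.0243,1.64,6.81,0,0.0754,-0.0181,0.0257,1.87,7.78,0,0.0804,-0.0193,0.0261,1.99,8.27,0,0.0854,-0.0205,0.0265,2.1,8.76,0,0.0887,-0.0213,0.0267,2.18,9.1,0,0.092,-0.0221,0.0268,2.26,9.4,0,0.0942,-0.0226,0.0268,2.31,9.6,0,0.0954,-0.0229,0.0268,2.34,9.73,0,0.0954,-0.0229,0.0268,2.34,9.73,0,0.0954,-0.0229,0.0268,2.34,9.73,0]

```text
clock: 17.8
eef_pos: [694.6, -11.3, 290.6]
eef_rot: [3.142, 0.0, 1.334]
wrist_force: [-1.9, -3.6, -3.4]
finger_gap: 13.4
finger_force: 15.0
```

```bash
python3 ang.py s5
python3 - <<'E'
from h import *
im,d,c=shot('top','top5'); C=cloud(c,d); z=C[...,2]
m=np.zeros(d.shape,bool); m[200:290,130:230]=1; m&=z>75; print('jar top',m.sum(),C[m].mean(0))
E
```

```text
17.85 [694.6 -11.3 290.6] [-3.141  0.     1.334] [-1.5 -3.4 -2.7]
hist peak 94 1797
panel angle 90.04164484490994 2529 offset from hinge -6.591840513719545
jar top 493 [482.49831199 290.31813563 163.1603553 ]
```

View pics/s5.png

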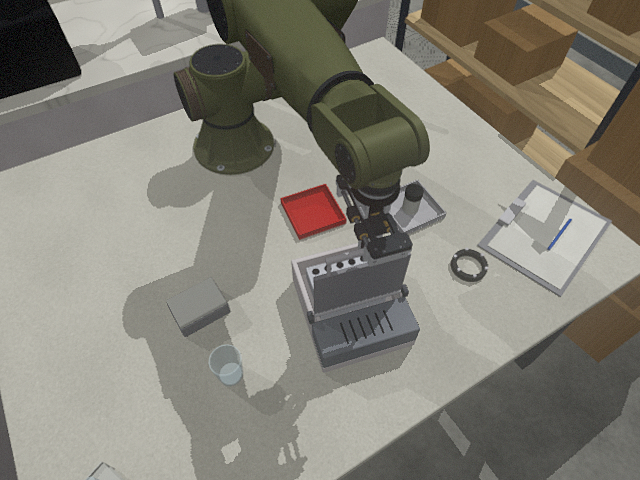

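The scene shows the cover upright (panel at about (362,275), fitted at 90.0°) with the gripper on its bar. The jar stands in the grey tray at (412,190) and the bystanders haven't moved. Contact forces are small and everything is still, so I'm handing in.

```bash
python3 -c "
from cell import manip
print(manip.sign_off())"
```

```text
the job is handed in; nothing more can be done
None
```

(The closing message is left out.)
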